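# Load the sloped jar rack, older batch first

### The arm

A 6-joint arm with a two-finger parallel gripper is mounted at the origin on the work surface. World frame = base frame: x ahead of the robot, y to its left, z up, the work surface at z = 0. Lengths are in m, angles in rad, forces in N, time in s.
With the tool pointing down it reaches from about 0.375 to 0.9 m from the base axis. Payload 3.1 kg.
Tool frame: the origin (TCP) lies at the very end of the fingers, on their centre line; the grasp point (between the pads) lies 19 mm behind it; z points along the fingers, y is the direction in which the jaws open and shut (so a half turn about z gives the same grasp; the last joint's range is limited). The gripper opens to 87 mm and grips with 3 to 60 N. Pads are 19 mm wide; open, the fingers measure 117 mm over their backs; the gripper's body (75 mm by 190 mm) begins 51 mm behind the grasp point.
Start: joints at [-1.377, 0.527, 1.433, -0, 1.181, -0.178], TCP at [0.228, -0.582, 0.223] pointing down, gripper open.
Joint ranges: [-3.08, 3.08], [-0.75, 2.2], [0.22, 2.44], [-1.43, 4.57], [0, 2.65], [-2.85, 2.85]. Speed limits (rad/s): [2.79, 2.79, 3.14, 3.14, 3.14, 3.14].

### API

Orientations are given as a unit quaternion [x, y, z, w].
In Python, from rig import robot gives the robot as it stands. The module is installed in compiled form; this text tells all that it offers.
- The arm moves only by the tool send_rows, never from a script. Its argument "deltas" is a list of rows, each an object of numbers: "tx", "ty", "tz": the shift along the tool's x, y, z in cm; "rx", "ry", "rz": the turn, a rotation vector about the tool's x, y, z in rad. A call has 1 to 5 rows; each row is the pose to reach, as a shift and turn from the pose commanded when the call began, along the tool's axes at that moment; what a row does not reach only later rows make up. A row lasts 1/12 s, in which the tool goes at most 41.7 mm and 7.16 degrees, less where a joint would pass 70% of its speed; a pose out of reach is approached as far as the arm can. A call with a gripper value outside its range is refused whole. "claw" is the finger opening in cm, from 0 to 8.7, set as the call begins (left out, the last holds). The fingers move at their own pace and stop on an object; "squeeze" is the grip in N (left out, the last holds). Time passes only in rows, so rows that repeat a pose let the fingers close. It gives the time, the measured TCP pose, the force and the opening at its end, in the units of the state.
- robot.get_obs(): the state, without advancing time (a new reading comes with each control period).
- robot.camera(name): name is "scene" or "top"; returns a dict with "color" (480x640x3 uint8, red, green, blue), "z_map" (480x640 float32, m along the optical axis (not along the pixel's ray), 0 where there is no reading), "intrinsics" (3x3 intrinsics, pixels), "R" (3x3) and "t" (3): a world point X has camera coordinates R X + t. Camera axes: x right, y down, z forward; pixel columns grow to the right and rows downward; lengths in m; the calibration is good to about 2 mm. A picture is of the moment at which its call begins.
- robot.hand_in(): hands the job in, once; it reports no verdict.
Trained networks look in the newest picture that a camera, given by its name, has taken for a name from the list of things; names that differ only in an ending like _2 or _b are one class to them, and where a whole thing is asked for, a point or a joint stands for the part that bears it (a point fixed in the world has none). Each returns a list of dicts, best first, with "p" (0 to 1); they miss things now and then, are a little off and sometimes report something else, mostly with a low value. They report only what shows in the picture. A call takes as long as a camera call.
- robot.outline_of(label, camera): "pixels" (480x640 bool, what is visible of it) and "xy" ([column, row] in pixels, amid what is visible of it).
- robot.tip_of(label, camera): "xy" ([column, row] in pixels: a listed point, or the origin of a listed thing).
The state is a dict: "time": time; "q": joint angles; "joint_velocities": joint speeds; "joint_torque": joint torques, N m; "position": TCP position; "tool_rot": TCP orientation; "ft_force": force on the tool from outside, world axes, zero at the start; "moment": the same for the moment, N m; "grip_width": finger opening in m.
Only numpy, scipy, OpenCV 4.12 (cv2) and the standard library are available. Lean on these libraries where they do the work, as an engineer would, in place of code of your own. Each camera call takes 0.05 s, during which the arm holds its last target.

### The job

Load the two jars waiting on the rack's ledge into the lane marked with the green card: push them along over the brink, without lifting them, so that each slides down upright by itself. The yellow-lidded jar is the older batch and must end up against the stop at the bottom, with the red-lidded jar resting right behind it. Leave everything else where it is, in particular the blue-lidded jar in the other lane, the steel cup on the ledge and the things on the bench.

Things in the scene. Friction and masses are not known exactly. Their poses are not given: they have to be found in the camera images.
- brink (a point): fixed aluminium rack: a level ledge, then a slope. Point on the ledge's top, 105 mm above the bench, on the brink (straight edge where ledge turns into slope), midway across. z up, -y horizontally downhill, +y back over the ledge, x across. Two lanes, centred at x = -47 and +47 mm, start here: a slick white deck (friction about 0.12) falling at 22 degrees
- ledge (a point): centre of the ledge's top surface, axes as for brink. The ledge is 230 mm long (y; its front edge is the brink) and 260 mm wide (x), slick: a jar stops there as soon as a slow push ends. A lip 12 mm high runs along its sides, its back and its front corners (more than 97 mm from the middle)
- lane_mouth (a point): middle of the mouth of the lane to load (either of the two), on the brink at ledge height, axes as for brink. The lane is 88 mm wide between guide strips 6 mm wide and 14 mm high, which start 12 mm beyond the brink. A jar whose centre is pushed a little (10 to 15 mm) past the brink tips on to the slope and slides down by itself
- lane_end (a point): foot of the stop plate in the lane to load, on the deck in the lane's middle, 225 mm down the slope; axes as for brink. The stop is 55 mm tall, square to the slope, and has a green card 70 mm wide over its top edge and outer face
- jar_yellow_center (a point): closed clear plastic jar of dried strawberries with a yellow lid, an upright cylinder 76 mm across and 70 mm tall (too wide for most grippers), about 0.2 kg; this point is its centre, half-way up (35 mm above its underside), z is its axis. It starts standing on the ledge
- jar_red_center (a point): the same jar with a red lid; this point is its centre, half-way up. It starts standing on the ledge
- jar_blue_center (a point): the same jar with a blue lid, already resting against the stop in the other lane; its centre, half-way up. Bystander: must stay
- cup_center (a point): open steel measuring cup, 40 mm across at the rim and 45 mm tall, standing at the back of the ledge; its centre, half-way up. Bystander: must stay
- spray: white bottle, 56 mm across and 170 mm tall, standing on the bench beyond the rack; origin at its underside. Bystander
- scoop: black food scoop lying on the bench, 210 mm long, up to 36 mm high; origin on the bench at the back of its bowl. Bystander
- empty_a: open empty clear jar, 80 mm across and 100 mm tall, on the bench; origin at its underside. Bystander
- empty_b: another open empty clear jar of that size; origin at its underside. Bystander
- lid_stack: stack of three lids, 76 mm across and 36 mm high in all, on the bench; origin at its underside. Bystander

How it is judged:
By the outcome, as a careful person would: the job done as asked, in the order asked, and still so for the second after the job is handed in, with the robot touching nothing.
It also fails if it takes over 64 s, if anything falls off the work surface, if the arm or the gripper's body presses on something with over 40 N, if the wrist force passes 120 N, or if a joint passes its speed limit or range.

## Working session

There is one attempt and no reset: what is moved stays moved. The work goes in short steps, Python scripts to look and compute and a tool call to move; the robot and the scene stay as the last step left them, time stands still between calls to the robot, and variables do not carry over. Pictures are saved under pics/ and viewed, and the job is handed in when it is done.

Besides the shell and the picture viewer there is one more tool, called after ">>>" in YAML: its name, and indented under it one key for each argument. send_rows: Moves the arm, as the interface text tells. Its arguments: {"type":"object","properties":{"deltas":{"type":"array","items":{"type":"object","properties":{"tx":{"type":"number"},"ty":{"type":"number"},"tz":{"type":"number"},"rx":{"type":"number"},"ry":{"type":"number"},"rz":{"type":"number"}}}},"claw":{"type":"number"},"squeeze":{"type":"number"}},"required":["deltas"]}

```bash
mkdir -p pics; cat > h.py <<'E'
from rig import robot
import numpy as np, cv2
def cam(n,fn=None):
    c=robot.camera(n)
    if fn: cv2.imwrite('pics/'+fn,c['color'][:,:,::-1])
    return c
def px2w(c,u,v,z=None,h=None):
    K=np.array(c['intrinsics']);R=np.array(c['R']);t=np.array(c['t'])
    d=np.linalg.inv(K)@[u,v,1]
    if h is None:
        if z is None: z=c['z_map'][int(round(v)),int(round(u))]
        return R.T@(d*z-t)
    o=-R.T@t; w=R.T@d
    return o+w*(h-o[2])/w[2]
E
python3 - <<'E'
from h import *
np.set_printoptions(precision=3,suppress=True)
o=robot.get_obs();print(o['time'],o['position'],o['tool_rot'],o['grip_width'])
for n in ['scene','top']:
    c=cam(n,n+'0.png')
    R=np.array(c['R']);print(n,'cam at',-R.T@np.array(c['t']))
    for l in ['brink','ledge','lane_mouth','lane_end','jar_yellow_center','jar_red_center','jar_blue_center','cup_center','spray','scoop','empty_a','lid_stack']:
        for r in robot.tip_of(l,n)[:2]:
            u,v=r['xy'];u=min(max(u,0),639);v=min(max(v,0),479)
            print(l,round(r['p'],2),np.round([u,v],0),px2w(c,u,v), px2w(c,u,v,h=.14) if 'jar_' in l else px2w(c,u,v,h=.105))
E
```

```text
0.0 [ 0.228 -0.581  0.222] [ 0.983  0.185 -0.    -0.001] 0.08683313137811088
scene cam at [ 1.302 -0.247  0.582]
brink 0.67 [390. 231.] [0.543 0.044 0.107] [0.541 0.045 0.105]
brink 0.25 [420. 190.] [0.484 0.12  0.151] [0.397 0.159 0.105]
ledge 0.98 [446. 220.] [0.525 0.159 0.107] [0.521 0.161 0.105]
lane_end 0.96 [295. 313.] [ 0.634 -0.144  0.023] [ 0.732 -0.159  0.105]
jar_yellow_center 0.71 [420. 187.] [0.484 0.119 0.159] [0.448 0.135 0.14 ]
jar_red_center 0.77 [467. 227.] [0.636 0.141 0.157] [0.61  0.156 0.14 ]
jar_blue_center 0.72 [284. 259.] [ 0.584 -0.152  0.099] [ 0.645 -0.16   0.14 ]
cup_center 0.49 [473. 202.] [0.589 0.17  0.175] [0.466 0.242 0.105]
spray 0.9 [502. 334.] [0.751 0.169 0.023] [0.832 0.108 0.105]
spray 0.58 [295. 315.] [ 0.64  -0.145  0.023] [ 0.737 -0.16   0.105]
scoop 0.56 [204. 241.] [ 0.373 -0.287  0.023] [ 0.509 -0.282  0.105]
empty_a 0.86 [130. 332.] [ 0.699 -0.391  0.081] [ 0.728 -0.384  0.105]
empty_a 0.85 [152. 382.] [ 0.765 -0.363  0.044] [ 0.826 -0.35   0.105]
lid_stack 0.64 [142. 275.] [ 0.478 -0.399  0.028] [ 0.593 -0.377  0.105]
top cam at [ 0.44
[... 368 characters left out ...]
enter 0.94 [205. 278.] [0.454 0.131 0.172] [0.454 0.139 0.14 ]
jar_red_center 0.62 [191. 198.] [0.6   0.157 0.174] [0.606 0.166 0.14 ]
jar_red_center 0.39 [479. 282.] [ 0.439 -0.397  0.036] [ 0.439 -0.365  0.14 ]
jar_blue_center 0.63 [355. 233.] [ 0.536 -0.143  0.107] [ 0.533 -0.141  0.14 ]
cup_center 0.9 [162. 253.] [0.505 0.231 0.11 ] [0.505 0.232 0.105]
spray 0.63 [202. 155.] [0.705 0.164 0.074] [0.697 0.156 0.105]
scoop 0.69 [426. 335.] [ 0.331 -0.293  0.001] [ 0.342 -0.272  0.105]
scoop 0.5 [481. 207.] [ 0.598 -0.42   0.002] [ 0.583 -0.386  0.105]
empty_a 0.89 [479. 208.] [ 0.583 -0.383  0.1  ] [ 0.582 -0.381  0.105]
empty_a 0.86 [454. 150.] [ 0.7   -0.343  0.091] [ 0.696 -0.339  0.105]
```

View pics/scene0.png

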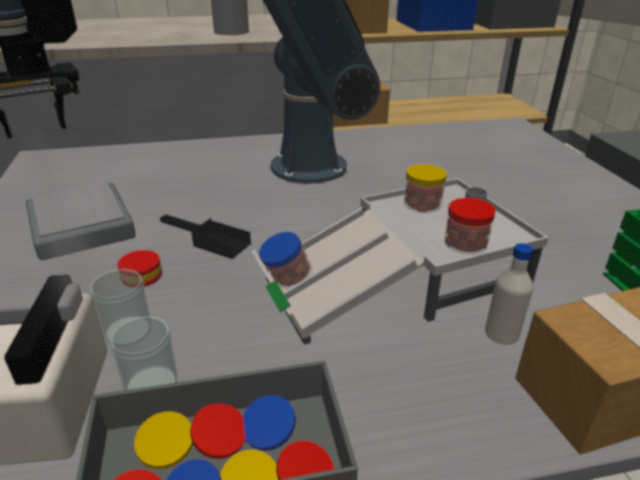

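View pics/top0.png

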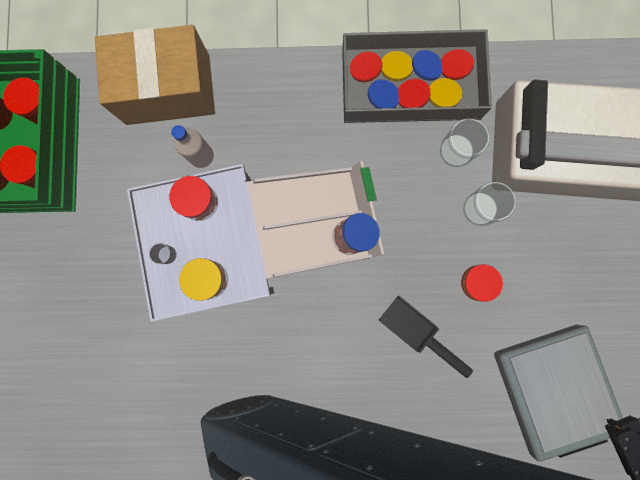

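The top picture shows the ledge at columns 130–270, yellow at (200,279), red at (190,197) and the cup at (162,253). The green card is at (369,184), so the lane to load is the upper one, in line with red. Blue is at (360,232) in the other lane. Next I'll fit the rack frame.

```bash
cat >> h.py <<'E'
def cloud(c):
    K=np.array(c['intrinsics']);R=np.array(c['R']);t=np.array(c['t'])
    v,u=np.mgrid[:480,:640]; z=c['z_map']
    P=np.stack([(u-K[0,2])/K[0,0]*z,(v-K[1,2])/K[1,1]*z,z],-1)
    return (P-t)@R
E
python3 - <<'E'
from h import *
np.set_printoptions(precision=4,suppress=True)
c=cam('top');W=cloud(c);print(c['intrinsics'])
m=(W[...,2]>.098)&(W[...,2]<.125)&(W[...,1]>.0)&(W[...,1]<.32)&(W[...,0]>.35)&(W[...,0]<.7)
n,lab,st,_=cv2.connectedComponentsWithStats(m.astype(np.uint8))
k=1+np.argmax(st[1:,4]); m=lab==k
pts=W[m][:,:2].astype(np.float32)
r=cv2.minAreaRect(pts*1000);print(r,cv2.boxPoints(r));print('lvl',np.median(W[m][:,2]))
# jars
hsv=cv2.cvtColor(c['color'],cv2.COLOR_RGB2HSV)
for n,lo,hi in [('yellow',(20,120,100),(35,255,255)),('red',(0,150,100),(8,255,255)),('blue',(100,150,60),(130,255,255))]:
    mm=(cv2.inRange(hsv,lo,hi)>0)&(W[...,2]>(.09 if n=='blue' else .16))&(W[...,2]<.19)&(W[...,1]>-.2)
    q=W[mm];cc=cv2.minEnclosingCircle((q[:,:2]*1000).astype(np.float32));print(n,mm.sum(),q.mean(0),q[:,2].max(),cc)
b=cv2.inRange(hsv,(50,120,40),(75,255,255))>0
b&=(np.mgrid[:480,:640][1]>300); q=W[b];print('card',b.sum(),q.mean(0),q.max(0),q.min(0))
# slope fit
g=np.zeros(m.shape,bool);g[195:205,280:350]=1;g[230:250,280:325]=1
q=W[g];A=np.c_[q[:,:2],np.ones(len(q))];s=np.linalg.lstsq(A,q[:,2],rcond=None)[0];print('slope',s,np.degrees(np.arctan(np.hypot(*s[:2]))),'dir',np.degrees(np.arctan2(s[1],s[0])))
q=W[250:256,160:165].reshape(-1,3)
mm=(W[...,2]>.14)&(W[...,2]<.16);mm[:, :148]=0;mm[:,178:]=0;mm[:240]=0;mm[265:]=0;print('cup',W[mm].mean(0),mm.sum())
im=cv2.resize(c['color'][140:340,110:400][:,:,::-1],None,fx=2.7,fy=2.7,interpolation=cv2.INTER_CUBIC);cv2.imwrite('pics/z.png',im)
E
```

```text
[[481.3883   0.     315.2654]
 [  0.     481.3883 236.701 ]
 [  0.       0.       1.    ]]
((531.6787109375, 134.71791076660156), (260.7182922363281, 285.932373046875), 11.250718116760254) [[375.9316 249.5033]
 [431.7178 -30.9343]
 [687.4258  19.9325]
 [631.6396 300.3701]]
lvl 0.10515926511708457
yellow 1388 [0.4527 0.1396 0.1751] 0.17946713839763478 ((452.9010009765625, 140.07774353027344), 37.841243743896484)
red 1272 [0.6031 0.1597 0.175 ] 0.18120806507639134 ((603.655029296875, 159.4954833984375), 37.740272521972656)
blue 1056 [ 0.5628 -0.1106  0.1099] 0.17549513125953356 ((627.1014404296875, 4.8547210693359375), 216.47244262695312)
card 272 [ 0.6388 -0.1723  0.076 ] [ 0.6734 -0.0841  1.0303] [ 0.4411 -0.1865  0.0658]
slope [-0.6376 -0.0268  0.4301] 32.54518968116975 dir -177.5919287476653
cup [0.5028 0.2236 0.1473] 136
```

View pics/z.png

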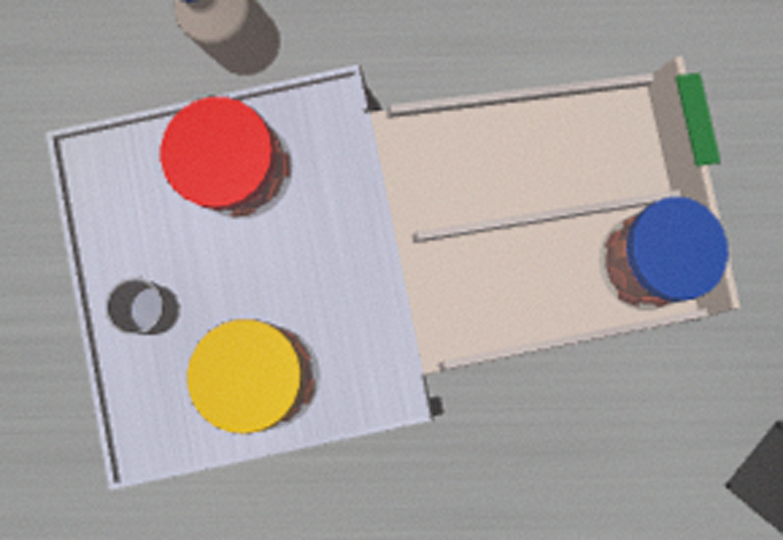

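```bash
cat >> h.py <<'E'
from scipy.spatial.transform import Rotation as Ro
TH=np.radians(11.25); BR=np.array([.5487,.0494])
EX=np.array([np.cos(TH),np.sin(TH)]);EY=np.array([-np.sin(TH),np.cos(TH)])
def r2w(X,Y): return BR+EX*X/1000+EY*Y/1000
def w2r(p): d=np.asarray(p)[...,:2]-BR; return np.stack([d@EX,d@EY],-1)*1000
def plan(X,Y,z,yaw=None):
    "delta in tool axes (cm) + rz for rack X,Y mm, world z m, tool-x yaw in rack deg"
    o=robot.get_obs();M=Ro.from_quat(o['tool_rot']).as_matrix()
    d=np.append(r2w(X,Y),z)-o['position']
    a=np.degrees(np.arctan2(M[1,0],M[0,0]))-11.25
    s='t=%.2f at rack %s z %.3f yaw %.1f w %.3f F %s'%(o['time'],np.round(w2r(o['position']),1),o['position'][2],a,o['grip_width'],np.round(o['ft_force'],1))
    s+='\n  -> cm %s dist %.1f'%(np.round(M.T@d*100,2),np.linalg.norm(d)*100)
    if yaw is not None: s+=' rz %.3f'%(-np.radians(yaw-a))
    print(s)
def jars(c):
    W=cloud(c);hsv=cv2.cvtColor(c['color'],cv2.COLOR_RGB2HSV)
    R=w2r(W)
    for n,lo,hi in [('yellow',(20,120,100),(35,255,255)),('red',(0,150,100),(8,255,255)),('blue',(100,150,60),(130,255,255))]:
        mm=(cv2.inRange(hsv,lo,hi)>0)&(W[...,2]>.07)&(W[...,2]<.19)&(abs(R[...,0])<140)&(R[...,1]>-245)&(R[...,1]<235)
        k,l,st,_=cv2.connectedComponentsWithStats(mm.astype(np.uint8))
        if k<2: print(n,'none');continue
        mm=l==1+np.argmax(st[1:,4]);z=W[mm][:,2];top=mm&(W[...,2]>np.median(z)-.02)
        cc=cv2.minEnclosingCircle(R[top].astype(np.float32));print(n,top.sum(),np.round(cc[0],1),round(cc[1],1),'z',z.min().round(3),np.median(z).round(3),z.max().round(3))
    mm=(W[...,2]>.13)&(W[...,2]<.16)&(abs(R[...,0]+11)<32)&(R[...,1]>155)&(R[...,1]<215)
    if mm.sum()>5: print('cup',mm.sum(),np.round(cv2.minEnclosingCircle(R[mm].astype(np.float32))[0],1))
E
python3 - <<'E'
from h import *
c=cam('top');W=cloud(c);R=w2r(W);jars(c)
for X0 in (-47,47):
  for y0 in range(-60,60,4):
    m=(abs(R[...,0]-X0)<15)&(abs(R[...,1]-y0)<2);print((y0,round(float(np.median(W[m][:,2]))*1000,1)),end=' ')
  m=(abs(R[...,0]-X0)<15)&(R[...,1]<-20)&(R[...,1]>-120)
  s=np.polyfit(R[m][:,1],W[m][:,2]*1000,1);print('slope',np.degrees(np.arctan(s[0])),'meets 105 at',(105-s[1])/s[0])
# ledge lateral lips
m=(R[...,1]>30)&(R[...,1]<215)&(W[...,2]>.095)&(W[...,2]<.125);x=R[m][:,0];print(np.percentile(x,[0.3,99.7]),np.sort(R[(abs(R[...,0])<90)&(W[...,2]>.1)&(W[...,2]<.125)&(R[...,1]<260)][:,1])[-50:].mean())
plan(75,20,.23,90)
E
```

```text
yellow 1393 [-76.7 107.3] 37.9 z 0.104 0.175 0.18
red 1272 [75.  97.5] 37.6 z 0.168 0.175 0.18
blue 993 [ -48.3 -199.3] 36.4 z 0.082 0.1 0.116
cup 204 [-11.9 178.3]
(-60, 80.4) (-56, 82.7) (-52, 84.5) (-48, 85.2) (-44, 87.1) (-40, 89.3) (-36, 90.9) (-32, 92.9) (-28, 94.3) (-24, 96.3) (-20, 96.8) (-16, 98.6) (-12, 100.8) (-8, 102.0) (-4, 103.8) (0, 104.7) (4, 104.5) (8, 104.8) (12, 105.3) (16, 105.7) (20, 104.8) (24, 105.3) (28, 104.3) (32, 104.8) (36, 105.2) (40, 104.8) (44, 105.0) (48, 104.6) (52, 105.3) (56, 105.3) slope 21.921283909996056 meets 105 at -0.8077580271058927
(-60, 81.0) (-56, 82.4) (-52, 84.2) (-48, 86.4) (-44, 87.5) (-40, 88.5) (-36, 90.7) (-32, 92.3) (-28, 93.9) (-24, 95.9) (-20, 96.9) (-16, 99.7) (-12, 100.2) (-8, 102.8) (-4, 104.1) (0, 104.6) (4, 105.5) (8, 104.9) (12, 104.7) (16, 104.9) (20, 104.3) (24, 104.7) (28, 104.7) (32, 105.0) (36, 104.9) (40, 105.0) (44, 104.9) (48, 105.6) (52, 104.8) (56, 104.4) slope 21.985012948598673 meets 105 at -0.48619508242498366
[-129.81552574  403.60166146] 228.8633082444589
t=1.40 at rack [-438.1 -556.7] z 0.223 yaw 10.1 w 0.087 F [-0.5 -0.3  0.1]
  -> cm [ 60.63 -47.77  -0.75] dist 77.2 rz -1.394
```

>>> send_rows:
  deltas:
    - {"tx": 60.6, "ty": -47.8, "tz": -1, "rz": -1.394}
    - {"tx": 60.6, "ty": -47.8, "tz": -1, "rz": -1.394}
    - {"tx": 60.6, "ty": -47.8, "tz": -1, "rz": -1.394}
    - {"tx": 60.6, "ty": -47.8, "tz": -1, "rz": -1.394}
    - {"tx": 60.6, "ty": -47.8, "tz": -1, "rz": -1.394}
  claw: 5.0

```text
schema error: expected keys tx, ty, tz, rx, ry, rz
```

```bash
python3 -c "
from h import *
plan(75,20,.23,90)"
```

```text
t=1.40 at rack [-438.1 -556.7] z 0.223 yaw 10.1 w 0.087 F [-0.5 -0.3  0.1]
  -> cm [ 60.63 -47.77  -0.75] dist 77.2 rz -1.394
```

>>> send_rows:
  deltas:
    - {"tx": 60.6, "ty": -47.8, "tz": -1, "rx": 0, "ry": 0, "rz": -1.394}
    - {"tx": 60.6, "ty": -47.8, "tz": -1, "rx": 0, "ry": 0, "rz": -1.394}
    - {"tx": 60.6, "ty": -47.8, "tz": -1, "rx": 0, "ry": 0, "rz": -1.394}
    - {"tx": 60.6, "ty": -47.8, "tz": -1, "rx": 0, "ry": 0, "rz": -1.394}
    - {"tx": 60.6, "ty": -47.8, "tz": -1, "rx": 0, "ry": 0, "rz": -1.394}
  claw: 5.0

```text
time: 1.82
position: [0.3336, -0.4007, 0.2254]
tool_rot: [0.877, 0.481, 0.0, 0.0]
ft_force: [1.5, -0.4, 0.7]
grip_width: 0.0616
```

```bash
python3 -c "
from h import *
plan(75,20,.23,90)"
```

```text
t=1.82 at rack [-298.8 -399.5] z 0.225 yaw 46.2 w 0.062 F [ 1.5 -0.4  0.7]
  -> cm [56.15 -2.03 -0.46] dist 56.2 rz -0.764
```

>>> send_rows:
  deltas:
    - {"tx": 56, "ty": -2, "tz": -0.5, "rx": 0, "ry": 0, "rz": -0.76}
    - {"tx": 56, "ty": -2, "tz": -0.5, "rx": 0, "ry": 0, "rz": -0.76}
    - {"tx": 56, "ty": -2, "tz": -0.5, "rx": 0, "ry": 0, "rz": -0.76}
    - {"tx": 56, "ty": -2, "tz": -0.5, "rx": 0, "ry": 0, "rz": -0.76}
    - {"tx": 56, "ty": -2, "tz": -0.5, "rx": 0, "ry": 0, "rz": -0.76}

```text
time: 2.23
position: [0.4404, -0.2216, 0.2274]
tool_rot: [0.686, 0.727, 0.0, 0.0]
ft_force: [0.2, -0.5, 0.0]
grip_width: 0.0504
```

```bash
python3 -c "
from h import *
plan(75,20,.23,90)"
```

```text
t=2.23 at rack [-159.1 -244.7] z 0.227 yaw 82.1 w 0.050 F [ 0.2 -0.5  0. ]
  -> cm [29.45 19.53 -0.26] dist 35.3 rz -0.139
```

>>> send_rows:
  deltas:
    - {"tx": 29.5, "ty": 19.5, "tz": -0.3, "rx": 0, "ry": 0, "rz": -0.14}
    - {"tx": 29.5, "ty": 19.5, "tz": -0.3, "rx": 0, "ry": 0, "rz": -0.14}
    - {"tx": 29.5, "ty": 19.5, "tz": -0.3, "rx": 0, "ry": 0, "rz": -0.14}
    - {"tx": 29.5, "ty": 19.5, "tz": -0.3, "rx": 0, "ry": 0, "rz": -0.14}
    - {"tx": 29.5, "ty": 19.5, "tz": -0.3, "rx": 0, "ry": 0, "rz": -0.14}

```text
time: 2.65
position: [0.5461, -0.0418, 0.2292]
tool_rot: [0.636, 0.772, 0.0, 0.0]
ft_force: [-0.3, -0.6, -0.3]
grip_width: 0.0499
```

```bash
python3 -c "
from h import *
plan(75,22,.23,90)"
```

```text
t=2.65 at rack [-20.3 -89. ] z 0.229 yaw 89.8 w 0.050 F [-0.3 -0.6 -0.3]
  -> cm [11.14  9.48 -0.08] dist 14.6 rz -0.004
```

>>> send_rows:
  deltas:
    - {"tx": 11.1, "ty": 9.5, "tz": 0, "rx": 0, "ry": 0, "rz": 0}
    - {"tx": 11.1, "ty": 9.5, "tz": 0, "rx": 0, "ry": 0, "rz": 0}
    - {"tx": 11.1, "ty": 9.5, "tz": 0, "rx": 0, "ry": 0, "rz": 0}
    - {"tx": 11.1, "ty": 9.5, "tz": 0, "rx": 0, "ry": 0, "rz": 0}
    - {"tx": 11.1, "ty": 9.5, "tz": 3, "rx": 0, "ry": 0, "rz": 0}

```text
time: 3.07
position: [0.6244, 0.088, 0.2045]
tool_rot: [0.634, 0.773, 0.006, 0.006]
ft_force: [2.3, -0.3, -0.2]
grip_width: 0.0496
```

```bash
python3 -c "
from h import *
plan(75,22,.128,90)"
```

```text
t=3.07 at rack [81.8 23.1] z 0.204 yaw 90.0 w 0.050 F [ 2.3 -0.3 -0.2]
  -> cm [-0.09 -0.81  7.63] dist 7.7 rz 0.001
```

>>> send_rows:
  deltas:
    - {"tx": 0, "ty": -0.8, "tz": 3, "rx": 0, "ry": 0, "rz": 0}
    - {"tx": 0, "ty": -0.8, "tz": 5.5, "rx": 0, "ry": 0, "rz": 0}
    - {"tx": 0, "ty": -0.8, "tz": 7.2, "rx": 0, "ry": 0, "rz": 0}
    - {"tx": 0, "ty": -0.8, "tz": 7.2, "rx": 0, "ry": 0, "rz": 0}
    - {"tx": 0, "ty": -0.8, "tz": 7.2, "rx": 0, "ry": 0, "rz": 0}

```text
time: 3.48
position: [0.6091, 0.0818, 0.1262]
tool_rot: [0.636, 0.772, -0.001, -0.001]
ft_force: [0.4, -0.8, 0.4]
grip_width: 0.0501
```

```bash
python3 -c "
from h import *
plan(70,120,.128,90)"
```

```text
t=3.48 at rack [65.6 20. ] z 0.126 yaw 89.8 w 0.050 F [ 0.4 -0.8  0.4]
  -> cm [10.    0.4  -0.18] dist 10.0 rz -0.004
```

>>> send_rows:
  deltas:
    - {"tx": 1, "ty": 0.8, "tz": 0, "rx": 0, "ry": 0, "rz": 0}
    - {"tx": 2, "ty": 0.8, "tz": 0, "rx": 0, "ry": 0, "rz": 0}
    - {"tx": 2, "ty": 0.8, "tz": 0, "rx": 0, "ry": 0, "rz": 0}

```text
time: 3.73
position: [0.6146, 0.1052, 0.1286]
tool_rot: [0.635, 0.772, 0.001, 0.001]
ft_force: [0.6, -0.9, -0.5]
grip_width: 0.0499
```

```bash
python3 -c "
from h import *
plan(70,120,.128,90)"
```

```text
t=3.73 at rack [75.6 41.9] z 0.129 yaw 89.8 w 0.050 F [ 0.6 -0.9 -0.5]
  -> cm [ 7.81 -0.58  0.06] dist 7.8 rz -0.003
```

>>> send_rows:
  deltas:
    - {"tx": 1.0, "ty": 0, "tz": 0, "rx": 0, "ry": 0, "rz": 0}
    - {"tx": 1.8, "ty": 0, "tz": 0, "rx": 0, "ry": 0, "rz": 0}
    - {"tx": 2.5, "ty": 0, "tz": 0, "rx": 0, "ry": 0, "rz": 0}
    - {"tx": 3.2, "ty": -0.1, "tz": 0, "rx": 0, "ry": 0, "rz": 0}
    - {"tx": 4.0, "ty": -0.2, "tz": 0, "rx": 0, "ry": 0, "rz": 0}

```text
time: 4.15
position: [0.6038, 0.1425, 0.1271]
tool_rot: [0.636, 0.772, 0.0, 0.0]
ft_force: [0.2, -0.9, 0.1]
grip_width: 0.05
```

>>> send_rows:
  deltas:
    - {"tx": 0.8, "ty": -0.1, "tz": 0, "rx": 0, "ry": 0, "rz": 0}
    - {"tx": 1.6, "ty": -0.1, "tz": 0, "rx": 0, "ry": 0, "rz": 0}
    - {"tx": 2.4, "ty": -0.2, "tz": 0, "rx": 0, "ry": 0, "rz": 0}
    - {"tx": 3.1, "ty": -0.2, "tz": 0, "rx": 0, "ry": 0, "rz": 0}
    - {"tx": 3.6, "ty": -0.2, "tz": 0, "rx": 0, "ry": 0, "rz": 0}

```text
time: 4.57
position: [0.5947, 0.1777, 0.1268]
tool_rot: [0.636, 0.772, -0.0, -0.0]
ft_force: [0.4, -0.7, -0.3]
grip_width: 0.0497
```

```bash
python3 -c "
from h import *
plan(70,90,.25,90);jars(cam('top','a1.png'))"
```

```text
t=4.57 at rack [ 70.2 116.9] z 0.127 yaw 89.8 w 0.050 F [ 0.4 -0.7 -0.3]
  -> cm [-2.690e+00 -1.000e-02 -1.232e+01] dist 12.6 rz -0.004
yellow 1387 [-75.9 107.4] 37.9 z 0.102 0.175 0.18
red none
blue 988 [ -48.3 -197.8] 36.4 z 0.084 0.101 0.117
cup 51 [-22.7 171. ]
```

View pics/a1.png

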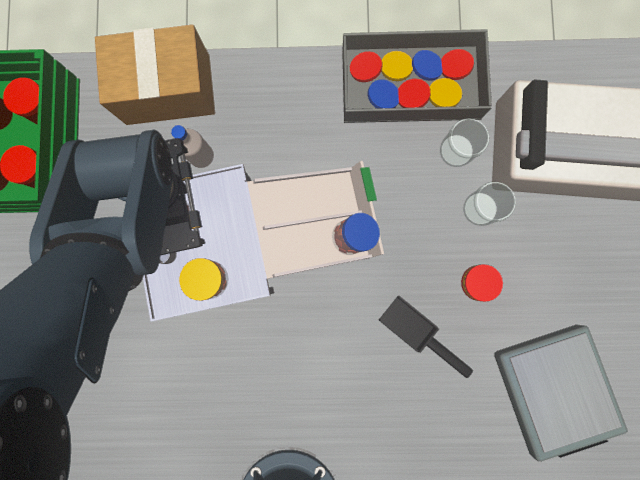

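>>> send_rows:
  deltas:
    - {"tx": -1.5, "ty": 0, "tz": 0, "rx": 0, "ry": 0, "rz": 0}
    - {"tx": -3, "ty": 0, "tz": -1, "rx": 0, "ry": 0, "rz": 0}
    - {"tx": -3, "ty": 0, "tz": -5, "rx": 0, "ry": 0, "rz": 0}
    - {"tx": -3, "ty": 0, "tz": -9, "rx": 0, "ry": 0, "rz": -0.12}
    - {"tx": -3, "ty": 0, "tz": -10, "rx": 0, "ry": 0, "rz": -0.24}

```text
time: 5.03
position: [0.6052, 0.1451, 0.234]
tool_rot: [0.538, 0.843, 0.003, 0.005]
ft_force: [0.7, 0.5, 0.5]
grip_width: 0.05
```

```bash
python3 -c "
from h import *
plan(-121,130,.228,153.3)"
```

```text
t=5.03 at rack [74.1 82.8] z 0.234 yaw 103.7 w 0.050 F [0.7 0.5 0.5]
  -> cm [  9.2  -17.85   0.36] dist 20.1 rz -0.866
```

>>> send_rows:
  deltas:
    - {"tx": 9.2, "ty": -17.9, "tz": 0, "rx": 0, "ry": 0, "rz": -0.86}
    - {"tx": 9.2, "ty": -17.9, "tz": 0, "rx": 0, "ry": 0, "rz": -0.86}
    - {"tx": 9.2, "ty": -17.9, "tz": 0, "rx": 0, "ry": 0, "rz": -0.86}
    - {"tx": 9.2, "ty": -17.9, "tz": 0, "rx": 0, "ry": 0, "rz": -0.86}
    - {"tx": 9.2, "ty": -17.9, "tz": 0, "rx": 0, "ry": 0, "rz": -0.86}

```text
time: 5.45
position: [0.397, 0.1543, 0.2273]
tool_rot: [0.252, 0.968, -0.0, -0.0]
ft_force: [-0.9, -0.3, 1.2]
grip_width: 0.0504
```

```bash
python3 -c "
from h import *
plan(-121,130,.228,153.3);jars(cam('top','a2.png'))"
```

```text
t=5.45 at rack [-128.3  132.5] z 0.227 yaw 139.6 w 0.050 F [-0.9 -0.3  1.2]
  -> cm [-0.72  0.29 -0.07] dist 0.8 rz -0.240
yellow 1391 [-76.2 107.6] 38.0 z 0.104 0.175 0.18
red 1291 [ 67.7 157.4] 38.0 z 0.17 0.175 0.179
blue 988 [ -48.3 -198.4] 36.3 z 0.084 0.101 0.116
cup 203 [-11.7 178.2]
```

View pics/a2.png

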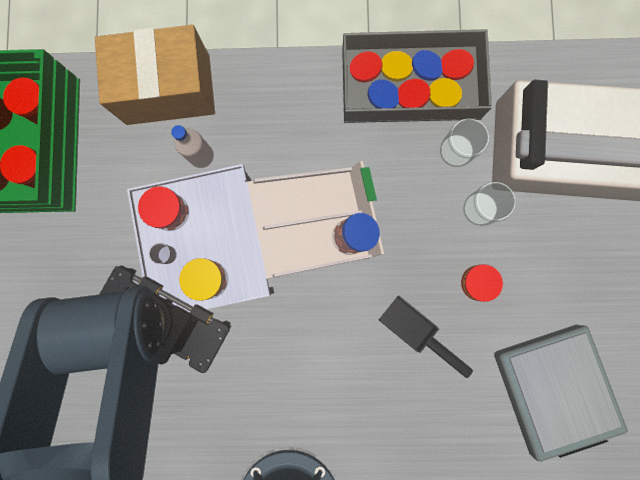

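Red now stands at rack (68,157), px (160,207). The cup is untouched at (162,253) and yellow is at (201,279). Next I'll descend behind yellow.

>>> send_rows:
  deltas:
    - {"tx": -0.4, "ty": 0.2, "tz": 0, "rx": 0, "ry": 0, "rz": -0.12}
    - {"tx": -0.4, "ty": 0.2, "tz": 2, "rx": 0, "ry": 0, "rz": -0.24}
    - {"tx": -0.4, "ty": 0.2, "tz": 5, "rx": 0, "ry": 0, "rz": -0.24}
    - {"tx": -0.4, "ty": 0.2, "tz": 8, "rx": 0, "ry": 0, "rz": -0.24}
    - {"tx": -0.4, "ty": 0.2, "tz": 10, "rx": 0, "ry": 0, "rz": -0.24}

```text
time: 5.92
position: [0.4049, 0.1542, 0.1259]
tool_rot: [0.138, 0.99, -0.0, 0.0]
ft_force: [-0.4, 0.1, 0.6]
grip_width: 0.0501
```

>>> send_rows:
  deltas:
    - {"tx": 0, "ty": 0, "tz": 0, "rx": 0, "ry": 0, "rz": 0}
    - {"tx": 0, "ty": 0, "tz": 0, "rx": 0, "ry": 0, "rz": 0}

```text
time: 6.08
position: [0.4047, 0.1546, 0.1268]
tool_rot: [0.137, 0.991, -0.0, -0.001]
ft_force: [0.4, 0.1, 0.2]
grip_width: 0.05
```

```bash
python3 -c "
from h import *
plan(-112,125.3,.128,153.3)
plan(13,62,.128,153.3)"
```

```text
t=6.08 at rack [-120.7  131.2] z 0.127 yaw 152.9 w 0.050 F [0.4 0.1 0.2]
  -> cm [-1.05 -0.13 -0.13] dist 1.1 rz -0.006
t=6.08 at rack [-120.7  131.2] z 0.127 yaw 152.9 w 0.050 F [0.4 0.1 0.2]
  -> cm [-15.06  -0.08  -0.15] dist 15.1 rz -0.006
```

>>> send_rows:
  deltas:
    - {"tx": -0.5, "ty": -0.1, "tz": 0, "rx": 0, "ry": 0, "rz": 0}
    - {"tx": -1.0, "ty": -0.1, "tz": 0, "rx": 0, "ry": 0, "rz": 0}
    - {"tx": -1.6, "ty": -0.1, "tz": 0, "rx": 0, "ry": 0, "rz": 0}
    - {"tx": -2.3, "ty": -0.1, "tz": 0, "rx": 0, "ry": 0, "rz": 0}
    - {"tx": -3.0, "ty": -0.1, "tz": 0, "rx": 0, "ry": 0, "rz": 0}

```text
time: 6.5
position: [0.4341, 0.1464, 0.1277]
tool_rot: [0.136, 0.991, 0.0, 0.001]
ft_force: [-1.2, 0.0, 0.5]
grip_width: 0.0497
```

>>> send_rows:
  deltas:
    - {"tx": -0.8, "ty": 0, "tz": 0, "rx": 0, "ry": 0, "rz": 0}
    - {"tx": -1.6, "ty": 0, "tz": 0, "rx": 0, "ry": 0, "rz": 0}
    - {"tx": -2.4, "ty": 0, "tz": 0, "rx": 0, "ry": 0, "rz": 0}
    - {"tx": -3.2, "ty": 0, "tz": 0, "rx": 0, "ry": 0, "rz": 0}
    - {"tx": -4.0, "ty": 0, "tz": 0, "rx": 0, "ry": 0, "rz": 0}

```text
time: 6.92
position: [0.4722, 0.1355, 0.1268]
tool_rot: [0.136, 0.991, -0.0, -0.0]
ft_force: [0.0, 0.5, 0.9]
grip_width: 0.0497
```

>>> send_rows:
  deltas:
    - {"tx": -0.8, "ty": 0, "tz": 0, "rx": 0, "ry": 0, "rz": 0}
    - {"tx": -1.6, "ty": 0, "tz": 0, "rx": 0, "ry": 0, "rz": 0}
    - {"tx": -2.4, "ty": 0, "tz": 0, "rx": 0, "ry": 0, "rz": 0}
    - {"tx": -3.2, "ty": 0, "tz": 0, "rx": 0, "ry": 0, "rz": 0}
    - {"tx": -4.0, "ty": 0, "tz": 0, "rx": 0, "ry": 0, "rz": 0}

```text
time: 7.33
position: [0.5106, 0.1247, 0.1268]
tool_rot: [0.136, 0.991, -0.0, -0.0]
ft_force: [-0.5, -0.6, 0.3]
grip_width: 0.0501
```

```bash
python3 -c "
from h import *
plan(13,62,.128,153.3);jars(cam('top','a3.png'));cam('scene','a3s.png')"
```

```text
t=7.33 at rack [-22.6  81.3] z 0.127 yaw 153.1 w 0.050 F [-0.5 -0.6  0.3]
  -> cm [-4.05 -0.11 -0.12] dist 4.1 rz -0.004
yellow 411 [21.  49.2] 31.7 z 0.171 0.175 0.179
red 462 [ 77.7 154.7] 35.6 z 0.171 0.175 0.178
blue 991 [ -48.4 -199.1] 36.4 z 0.084 0.101 0.117
cup 12 [-29.3 181.4]
```

View pics/a3s.png

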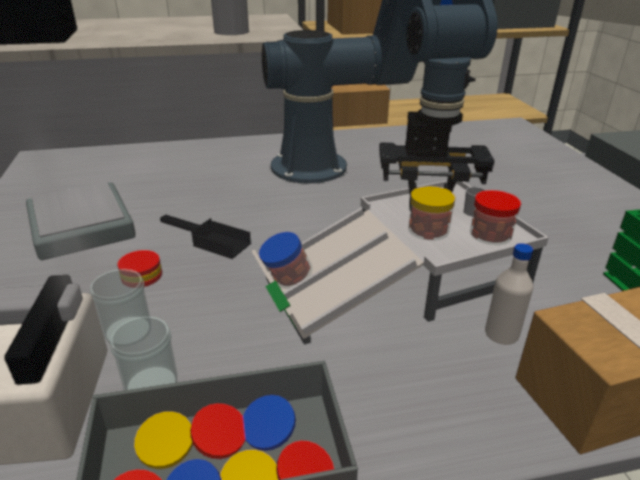

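Yellow slides upright in the cradle (px 432,212), and red stands clear at (496,216). I'll finish this leg.

>>> send_rows:
  deltas:
    - {"tx": -0.8, "ty": 0, "tz": 0, "rx": 0, "ry": 0, "rz": 0}
    - {"tx": -1.6, "ty": 0, "tz": 0, "rx": 0, "ry": 0, "rz": 0}
    - {"tx": -2.4, "ty": 0, "tz": 0, "rx": 0, "ry": 0, "rz": 0}
    - {"tx": -3.2, "ty": 0, "tz": 0, "rx": 0, "ry": 0, "rz": 0}
    - {"tx": -3.9, "ty": 0, "tz": 0, "rx": 0, "ry": 0, "rz": 0}

```text
time: 7.85
position: [0.5485, 0.1141, 0.1269]
tool_rot: [0.136, 0.991, 0.0, 0.0]
ft_force: [-0.1, -0.2, 0.0]
grip_width: 0.0498
```

>>> send_rows:
  deltas:
    - {"tx": 0, "ty": 0, "tz": 0, "rx": 0, "ry": 0, "rz": 0}
    - {"tx": 1.5, "ty": 0, "tz": 0, "rx": 0, "ry": 0, "rz": 0}
    - {"tx": 3, "ty": 0, "tz": 0, "rx": 0, "ry": 0, "rz": 0}
    - {"tx": 3, "ty": 0, "tz": -4, "rx": 0, "ry": 0, "rz": 0}
    - {"tx": 3, "ty": 0, "tz": -8, "rx": 0, "ry": 0, "rz": 0}

```text
time: 8.27
position: [0.5152, 0.1227, 0.2053]
tool_rot: [0.136, 0.991, -0.001, -0.004]
ft_force: [1.0, -0.3, -0.8]
grip_width: 0.0499
```

>>> send_rows:
  deltas:
    - {"tx": 4, "ty": 0, "tz": -2, "rx": 0, "ry": 0, "rz": 0.12}
    - {"tx": 8, "ty": 0, "tz": -2, "rx": 0, "ry": 0, "rz": 0.24}
    - {"tx": 8, "ty": 0, "tz": -2, "rx": 0, "ry": 0, "rz": 0.36}

```text
time: 8.52
position: [0.432, 0.1454, 0.2271]
tool_rot: [0.314, 0.95, -0.001, -0.005]
ft_force: [-1.2, 0.3, -0.5]
grip_width: 0.0503
```

```bash
python3 -c "
from h import *
plan(47,90,.228,90);jars(cam('top','a4.png'))"
```

```text
t=8.52 at rack [-95.7 116.9] z 0.227 yaw 132.2 w 0.050 F [-1.2  0.3 -0.5]
  -> cm [-11.58   8.76  -0.23] dist 14.5 rz 0.737
yellow 1343 [47.  45.8] 38.0 z 0.102 0.175 0.18
red 1301 [ 67.9 156.9] 37.7 z 0.169 0.175 0.18
blue 987 [ -48.3 -197.9] 36.4 z 0.085 0.101 0.117
cup 106 [-10.6 177.2]
```

View pics/a4.png

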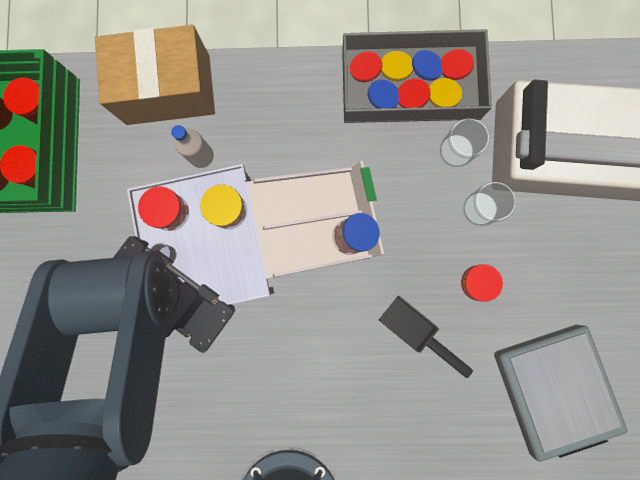

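>>> send_rows:
  deltas:
    - {"tx": -11.3, "ty": 9.1, "tz": 0, "rx": 0, "ry": 0, "rz": 0.737}
    - {"tx": -11.3, "ty": 9.1, "tz": 0, "rx": 0, "ry": 0, "rz": 0.737}
    - {"tx": -11.3, "ty": 9.1, "tz": 0, "rx": 0, "ry": 0, "rz": 0.737}
    - {"tx": -11.3, "ty": 9.1, "tz": 0, "rx": 0, "ry": 0, "rz": 0.737}
    - {"tx": -11.3, "ty": 9.1, "tz": 0, "rx": 0, "ry": 0, "rz": 0.737}

```text
time: 8.98
position: [0.5934, 0.15, 0.2269]
tool_rot: [0.591, 0.807, 0.002, 0.003]
ft_force: [-0.1, -0.2, 0.7]
grip_width: 0.05
```

>>> send_rows:
  deltas:
    - {"tx": 0, "ty": 0, "tz": 0, "rx": 0, "ry": 0, "rz": 0.12}
    - {"tx": 0, "ty": 0, "tz": 0, "rx": 0, "ry": 0, "rz": 0.12}
    - {"tx": 0, "ty": 0, "tz": 0, "rx": 0, "ry": 0, "rz": 0.12}

```text
time: 9.23
position: [0.587, 0.1503, 0.2265]
tool_rot: [0.634, 0.773, -0.0, 0.0]
ft_force: [-1.0, 0.7, -0.1]
grip_width: 0.0499
```

```bash
python3 -c "
from h import *
plan(47,94,.128,90)"
```

```text
t=9.23 at rack [57.2 91.5] z 0.227 yaw 90.0 w 0.050 F [-1.   0.7 -0.1]
  -> cm [ 0.25 -1.02  9.85] dist 9.9 rz -0.000
```

>>> send_rows:
  deltas:
    - {"tx": 0.3, "ty": -1.0, "tz": 0, "rx": 0, "ry": 0, "rz": 0}
    - {"tx": 0.3, "ty": -1.0, "tz": 2, "rx": 0, "ry": 0, "rz": 0}
    - {"tx": 0.3, "ty": -1.0, "tz": 3, "rx": 0, "ry": 0, "rz": 0}
    - {"tx": 0.3, "ty": -1.0, "tz": 3, "rx": 0, "ry": 0, "rz": 0}

```text
time: 9.57
position: [0.5742, 0.1514, 0.1945]
tool_rot: [0.635, 0.772, -0.002, -0.002]
ft_force: [-1.2, 0.5, 0.2]
grip_width: 0.0505
```

```bash
python3 -c "
from h import *
plan(47,94,.128,90)"
```

```text
t=9.57 at rack [44.9 95. ] z 0.195 yaw 89.9 w 0.050 F [-1.2  0.5  0.2]
  -> cm [-0.11  0.24  6.65] dist 6.7 rz -0.002
```

>>> send_rows:
  deltas:
    - {"tx": -0.1, "ty": 0.2, "tz": 2.5, "rx": 0, "ry": 0, "rz": 0}
    - {"tx": -0.1, "ty": 0.2, "tz": 5, "rx": 0, "ry": 0, "rz": 0}
    - {"tx": -0.1, "ty": 0.2, "tz": 6.5, "rx": 0, "ry": 0, "rz": 0}
    - {"tx": -0.1, "ty": 0.2, "tz": 6.6, "rx": 0, "ry": 0, "rz": 0}
    - {"tx": -0.1, "ty": 0.2, "tz": 6.6, "rx": 0, "ry": 0, "rz": 0}

```text
time: 9.98
position: [0.5781, 0.1509, 0.1304]
tool_rot: [0.636, 0.772, -0.001, -0.001]
ft_force: [-0.8, 0.0, -0.4]
grip_width: 0.0497
```

```bash
python3 -c "
from h import *
plan(47,24,.128,90)"
```

```text
t=9.98 at rack [48.7 93.8] z 0.130 yaw 89.8 w 0.050 F [-0.8  0.  -0.4]
  -> cm [-6.98 -0.14  0.24] dist 7.0 rz -0.003
```

>>> send_rows:
  deltas:
    - {"tx": -0.6, "ty": -0.1, "tz": 0.2, "rx": 0, "ry": 0, "rz": 0}
    - {"tx": -1.2, "ty": -0.1, "tz": 0.2, "rx": 0, "ry": 0, "rz": 0}
    - {"tx": -1.8, "ty": -0.1, "tz": 0.2, "rx": 0, "ry": 0, "rz": 0}
    - {"tx": -2.4, "ty": -0.1, "tz": 0.2, "rx": 0, "ry": 0, "rz": 0}
    - {"tx": -3.0, "ty": -0.1, "tz": 0.2, "rx": 0, "ry": 0, "rz": 0}

```text
time: 10.4
position: [0.5836, 0.1206, 0.1298]
tool_rot: [0.636, 0.772, 0.001, 0.001]
ft_force: [-0.9, 0.4, 1.6]
grip_width: 0.0498
```

>>> send_rows:
  deltas:
    - {"tx": -0.6, "ty": 0, "tz": 0, "rx": 0, "ry": 0, "rz": 0}
    - {"tx": -1.2, "ty": 0, "tz": 0, "rx": 0, "ry": 0, "rz": 0}
    - {"tx": -1.7, "ty": 0, "tz": 0, "rx": 0, "ry": 0, "rz": 0}
    - {"tx": -2.2, "ty": 0, "tz": 0, "rx": 0, "ry": 0, "rz": 0}
    - {"tx": -2.7, "ty": 0, "tz": 0, "rx": 0, "ry": 0, "rz": 0}

```text
time: 10.82
position: [0.5882, 0.0943, 0.1289]
tool_rot: [0.636, 0.772, -0.0, -0.0]
ft_force: [-0.1, 0.4, 1.7]
grip_width: 0.0502
```

```bash
python3 -c "
from h import *
plan(47,24,.128,90);jars(cam('top','a5.png'));cam('scene','a5s.png')"
```

```text
t=10.82 at rack [47.5 36.4] z 0.129 yaw 89.7 w 0.050 F [-0.1  0.4  1.7]
  -> cm [-1.24 -0.05  0.09] dist 1.2 rz -0.004
yellow 895 [45.4 -1.5] 38.0 z 0.165 0.175 0.18
red 498 [ 57.3 147.8] 29.4 z 0.168 0.175 0.179
blue 988 [ -48.2 -198. ] 36.4 z 0.085 0.101 0.117
```

View pics/a5s.png

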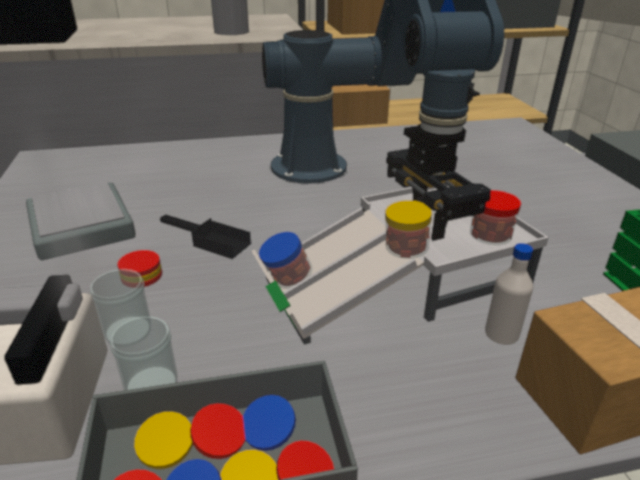

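Yellow stands right on the brink (px 408,230), level and aligned with the lane. I'll push it gently over.

>>> send_rows:
  deltas:
    - {"tx": -0.3, "ty": 0, "tz": 0, "rx": 0, "ry": 0, "rz": 0}
    - {"tx": -0.6, "ty": 0, "tz": 0, "rx": 0, "ry": 0, "rz": 0}
    - {"tx": -0.9, "ty": 0, "tz": 0, "rx": 0, "ry": 0, "rz": 0}
    - {"tx": -1.2, "ty": 0, "tz": 0, "rx": 0, "ry": 0, "rz": 0}
    - {"tx": -1.4, "ty": 0, "tz": 0, "rx": 0, "ry": 0, "rz": 0}

```text
time: 11.33
position: [0.5909, 0.0808, 0.1289]
tool_rot: [0.636, 0.772, -0.0, 0.0]
ft_force: [0.8, 0.1, -1.2]
grip_width: 0.05
```

```bash
python3 -c "
from h import *
plan(47,24,.128,90);jars(cam('top','a6.png'));cam('scene','a6s.png')"
```

```text
t=11.33 at rack [47.5 22.5] z 0.129 yaw 89.8 w 0.050 F [ 0.8  0.1 -1.2]
  -> cm [ 0.15 -0.05  0.09] dist 0.2 rz -0.004
yellow 1107 [  45.5 -197.9] 38.2 z 0.084 0.101 0.115
red 331 [ 61.8 139.3] 23.8 z 0.162 0.175 0.18
blue 984 [ -48.3 -198.6] 36.3 z 0.082 0.1 0.116
```

View pics/a6s.png

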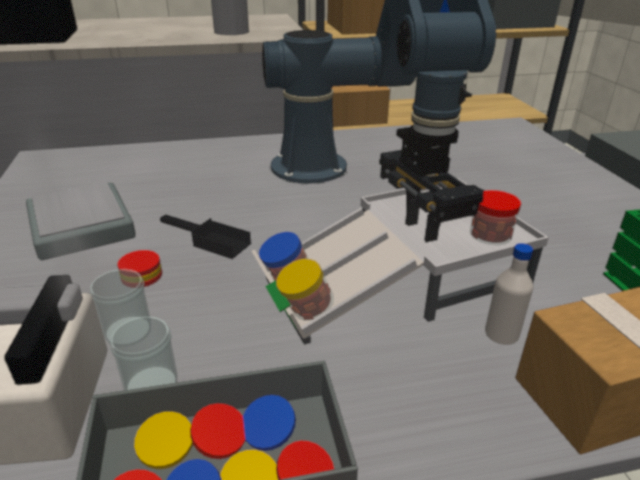

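Yellow lies upright against the stop (px 303,288), next to the undisturbed blue jar. Next is red.

>>> send_rows:
  deltas:
    - {"tx": 1.5, "ty": 0, "tz": -3, "rx": 0, "ry": 0, "rz": 0}
    - {"tx": 2, "ty": 0, "tz": -7, "rx": 0, "ry": 0, "rz": 0}
    - {"tx": 3, "ty": 1, "tz": -10, "rx": 0, "ry": 0, "rz": 0.09}
    - {"tx": 6, "ty": 2, "tz": -10, "rx": 0, "ry": 0, "rz": 0.18}
    - {"tx": 10, "ty": 2.5, "tz": -10, "rx": 0, "ry": 0, "rz": 0.18}

```text
time: 11.85
position: [0.5999, 0.1832, 0.2323]
tool_rot: [0.705, 0.709, 0.003, 0.003]
ft_force: [0.0, 0.4, -0.3]
grip_width: 0.0503
```

```bash
python3 -c "
from h import *
plan(76.5,206,.228,79.8)"
```

```text
t=11.85 at rack [ 76.3 121.2] z 0.232 yaw 79.0 w 0.050 F [ 0.   0.4 -0.3]
  -> cm [ 8.33 -1.6   0.41] dist 8.5 rz -0.013
```

>>> send_rows:
  deltas:
    - {"tx": 4, "ty": -0.8, "tz": 0, "rx": 0, "ry": 0, "rz": 0}
    - {"tx": 7.8, "ty": -1.5, "tz": 0.3, "rx": 0, "ry": 0, "rz": 0}
    - {"tx": 7.8, "ty": -1.5, "tz": 0.3, "rx": 0, "ry": 0, "rz": 0}
    - {"tx": 7.8, "ty": -1.5, "tz": 1.5, "rx": 0, "ry": 0, "rz": 0}
    - {"tx": 7.8, "ty": -1.5, "tz": 3, "rx": 0, "ry": 0, "rz": 0}

```text
time: 12.27
position: [0.5809, 0.2632, 0.1999]
tool_rot: [0.702, 0.712, 0.001, 0.001]
ft_force: [-0.2, 0.7, -0.4]
grip_width: 0.0498
```

```bash
python3 -c "
from h import *
plan(76.5,206,.128,79.8);jars(cam('top'))"
```

```text
t=12.27 at rack [ 73.3 203.4] z 0.200 yaw 79.6 w 0.050 F [-0.2  0.7 -0.4]
  -> cm [0.31 0.25 7.19] dist 7.2 rz -0.004
yellow 1111 [  45.7 -197.7] 38.2 z 0.083 0.1 0.115
red 1278 [ 67.8 156.9] 37.4 z 0.17 0.175 0.18
blue 991 [ -48.  -197.8] 36.6 z 0.084 0.1 0.116
cup 206 [-12.4 177.8]
```

>>> send_rows:
  deltas:
    - {"tx": 0.3, "ty": 0.3, "tz": 0.5, "rx": 0, "ry": 0, "rz": 0}
    - {"tx": 0.3, "ty": 0.3, "tz": 3, "rx": 0, "ry": 0, "rz": 0}
    - {"tx": 0.3, "ty": 0.3, "tz": 5.5, "rx": 0, "ry": 0, "rz": 0}
    - {"tx": 0.3, "ty": 0.3, "tz": 7.1, "rx": 0, "ry": 0, "rz": 0}
    - {"tx": 0.3, "ty": 0.3, "tz": 7.1, "rx": 0, "ry": 0, "rz": 0}

```text
time: 12.73
position: [0.5812, 0.2639, 0.1245]
tool_rot: [0.703, 0.711, -0.003, -0.002]
ft_force: [-0.2, 0.3, -0.5]
grip_width: 0.05
```

```bash
python3 -c "
from h import *
plan(54,77,.128,79.8)"
```

```text
t=12.73 at rack [ 73.8 204. ] z 0.124 yaw 79.4 w 0.050 F [-0.2  0.3 -0.5]
  -> cm [-12.85   0.39  -0.33] dist 12.9 rz -0.007
```

>>> send_rows:
  deltas:
    - {"tx": -0.6, "ty": 0.3, "tz": -0.3, "rx": 0, "ry": 0, "rz": 0}
    - {"tx": -1.2, "ty": 0.3, "tz": -0.3, "rx": 0, "ry": 0, "rz": 0}
    - {"tx": -2.0, "ty": 0.3, "tz": -0.3, "rx": 0, "ry": 0, "rz": 0}
    - {"tx": -2.8, "ty": 0.3, "tz": -0.3, "rx": 0, "ry": 0, "rz": 0}
    - {"tx": -3.6, "ty": 0.3, "tz": -0.3, "rx": 0, "ry": 0, "rz": 0}

```text
time: 13.15
position: [0.5875, 0.228, 0.1322]
tool_rot: [0.703, 0.711, 0.001, 0.001]
ft_force: [-0.3, 0.6, 0.6]
grip_width: 0.0502
```

>>> send_rows:
  deltas:
    - {"tx": -0.8, "ty": 0, "tz": 0, "rx": 0, "ry": 0, "rz": 0}
    - {"tx": -1.6, "ty": 0, "tz": 0, "rx": 0, "ry": 0, "rz": 0}
    - {"tx": -2.4, "ty": 0, "tz": 0, "rx": 0, "ry": 0, "rz": 0}
    - {"tx": -3.2, "ty": 0, "tz": 0, "rx": 0, "ry": 0, "rz": 0}
    - {"tx": -4.0, "ty": 0, "tz": 0, "rx": 0, "ry": 0, "rz": 0}

```text
time: 13.57
position: [0.5871, 0.1881, 0.1309]
tool_rot: [0.703, 0.711, -0.0, -0.0]
ft_force: [0.7, -0.2, 0.6]
grip_width: 0.05
```

```bash
python3 -c "
from h import *
plan(54,77,.128,79.8);jars(cam('top'))"
```

```text
t=13.57 at rack [ 64.8 128.5] z 0.131 yaw 79.4 w 0.050 F [ 0.7 -0.2  0.6]
  -> cm [-5.26 -0.11  0.29] dist 5.3 rz -0.006
yellow 1106 [  45.5 -198.4] 38.3 z 0.084 0.101 0.117
red 981 [54.5 90.6] 37.1 z 0.169 0.175 0.18
blue 986 [ -48.4 -198.4] 36.3 z 0.084 0.101 0.116
cup 61 [-18.9 179.2]
```

>>> send_rows:
  deltas:
    - {"tx": -0.8, "ty": 0, "tz": 0.2, "rx": 0, "ry": 0, "rz": 0}
    - {"tx": -1.6, "ty": 0, "tz": 0.2, "rx": 0, "ry": 0, "rz": 0}
    - {"tx": -2.4, "ty": 0, "tz": 0.2, "rx": 0, "ry": 0, "rz": 0}
    - {"tx": -3.2, "ty": 0, "tz": 0.2, "rx": 0, "ry": 0, "rz": 0}
    - {"tx": -4.0, "ty": -0.1, "tz": 0.2, "rx": 0, "ry": 0, "rz": 0}

```text
time: 14.03
position: [0.5868, 0.1481, 0.1287]
tool_rot: [0.703, 0.711, -0.0, 0.0]
ft_force: [0.6, 0.7, -0.5]
grip_width: 0.0502
```

```bash
python3 -c "
from h import *
plan(47,60,.128,90)"
```

```text
t=14.03 at rack [56.6 89.4] z 0.129 yaw 79.4 w 0.050 F [ 0.6  0.7 -0.5]
  -> cm [-3.06 -0.41  0.08] dist 3.1 rz -0.184
```

>>> send_rows:
  deltas:
    - {"tx": -0.6, "ty": -0.1, "tz": 0, "rx": 0, "ry": 0, "rz": -0.04}
    - {"tx": -1.2, "ty": -0.2, "tz": 0, "rx": 0, "ry": 0, "rz": -0.08}
    - {"tx": -1.8, "ty": -0.2, "tz": 0, "rx": 0, "ry": 0, "rz": -0.12}
    - {"tx": -2.4, "ty": -0.3, "tz": 0, "rx": 0, "ry": 0, "rz": -0.16}
    - {"tx": -3.0, "ty": -0.4, "tz": 0, "rx": 0, "ry": 0, "rz": -0.18}

```text
time: 14.45
position: [0.5829, 0.1181, 0.1288]
tool_rot: [0.635, 0.772, -0.0, -0.0]
ft_force: [-0.3, 0.4, -1.0]
grip_width: 0.0501
```

```bash
python3 -c "
from h import *
plan(47,24,.128,90);jars(cam('top','a7.png'))"
```

```text
t=14.45 at rack [46.9 60.7] z 0.129 yaw 89.8 w 0.050 F [-0.3  0.4 -1. ]
  -> cm [-3.67  0.02  0.08] dist 3.7 rz -0.003
yellow 1105 [  45.6 -197.7] 38.0 z 0.084 0.101 0.116
red 882 [44.4 23. ] 37.3 z 0.167 0.175 0.18
blue 991 [ -48.3 -198. ] 36.4 z 0.085 0.1 0.116
```

View pics/a7.png

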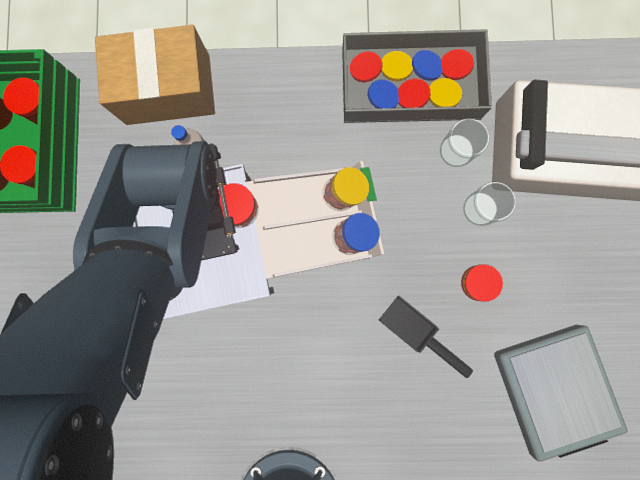

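Red is aligned with the lane mouth at px (237,204), about rack (45–47, 23). Now I'll push it over.

>>> send_rows:
  deltas:
    - {"tx": -0.5, "ty": 0.1, "tz": 0, "rx": 0, "ry": 0, "rz": 0}
    - {"tx": -1.0, "ty": 0.1, "tz": 0, "rx": 0, "ry": 0, "rz": 0}
    - {"tx": -1.5, "ty": 0.1, "tz": 0, "rx": 0, "ry": 0, "rz": 0}
    - {"tx": -2.0, "ty": 0.1, "tz": 0, "rx": 0, "ry": 0, "rz": 0}
    - {"tx": -2.5, "ty": 0.1, "tz": 0, "rx": 0, "ry": 0, "rz": 0}

```text
time: 14.92
position: [0.589, 0.0941, 0.1289]
tool_rot: [0.636, 0.772, 0.0, 0.0]
ft_force: [-0.1, 0.8, 0.1]
grip_width: 0.0501
```

>>> send_rows:
  deltas:
    - {"tx": -0.3, "ty": 0, "tz": 0, "rx": 0, "ry": 0, "rz": 0}
    - {"tx": -0.6, "ty": 0, "tz": 0, "rx": 0, "ry": 0, "rz": 0}
    - {"tx": -0.9, "ty": 0, "tz": 0, "rx": 0, "ry": 0, "rz": 0}
    - {"tx": -1.2, "ty": 0, "tz": 0, "rx": 0, "ry": 0, "rz": 0}
    - {"tx": -1.4, "ty": 0, "tz": 0, "rx": 0, "ry": 0, "rz": 0}

```text
time: 15.33
position: [0.5916, 0.0804, 0.1289]
tool_rot: [0.636, 0.772, 0.0, 0.0]
ft_force: [-0.2, 0.1, 0.6]
grip_width: 0.0501
```

```bash
python3 -c "
from h import *
plan(47,24,.128,90);jars(cam('top'));cam('scene','a8s.png')"
```

```text
t=15.33 at rack [48.1 22.1] z 0.129 yaw 89.7 w 0.050 F [-0.2  0.1  0.6]
  -> cm [ 0.19 -0.11  0.09] dist 0.2 rz -0.004
yellow 1080 [  45.4 -197.4] 38.0 z 0.084 0.1 0.115
red 1178 [  45.6 -127. ] 37.5 z 0.113 0.129 0.145
blue 984 [ -48.5 -198.6] 36.2 z 0.084 0.101 0.117
```

View pics/a8s.png

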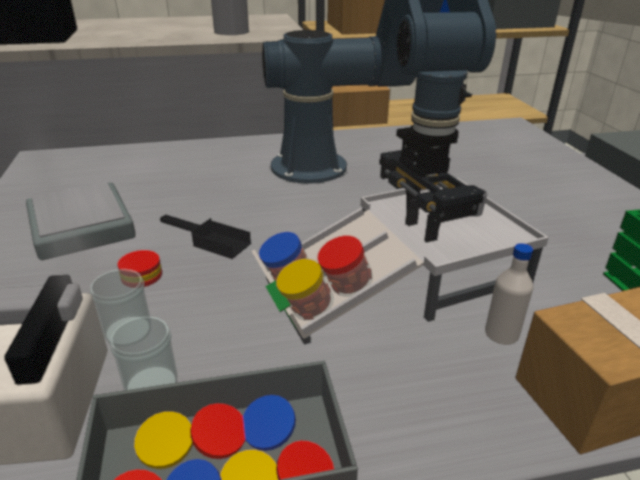

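Red rests right behind yellow: the lids are 70.4 mm apart horizontally, which is 76 mm along the slope, so they touch. I'll lift clear and do a last check.

>>> send_rows:
  deltas:
    - {"tx": 2, "ty": 0, "tz": -2, "rx": 0, "ry": 0, "rz": 0}
    - {"tx": 4, "ty": 0, "tz": -6, "rx": 0, "ry": 0, "rz": 0}
    - {"tx": 4, "ty": -3, "tz": -10, "rx": 0, "ry": 0, "rz": 0}
    - {"tx": 4, "ty": -7, "tz": -14, "rx": 0, "ry": 0, "rz": 0}
    - {"tx": 4, "ty": -11, "tz": -16, "rx": 0, "ry": 0, "rz": 0}

```text
time: 15.85
position: [0.4993, 0.1038, 0.2761]
tool_rot: [0.636, 0.772, 0.002, 0.002]
ft_force: [1.2, -0.8, -0.2]
grip_width: 0.0501
```

>>> send_rows:
  deltas:
    - {"tx": -4, "ty": -4, "tz": 0, "rx": 0, "ry": 0, "rz": 0}
    - {"tx": -8, "ty": -8, "tz": 0, "rx": 0, "ry": 0, "rz": 0}
    - {"tx": -10, "ty": -8, "tz": 0, "rx": 0, "ry": 0, "rz": 0}
    - {"tx": -10, "ty": -8, "tz": 0, "rx": 0, "ry": 0, "rz": 0}
    - {"tx": -10, "ty": -8, "tz": 0, "rx": 0, "ry": 0, "rz": 0}

```text
time: 16.27
position: [0.4384, -0.0117, 0.274]
tool_rot: [0.638, 0.77, 0.0, 0.0]
ft_force: [-0.0, 0.1, -0.6]
grip_width: 0.05
```

```bash
python3 -c "
from h import *
plan(47,24,.128,90);jars(cam('top','a9.png'))"
```

```text
t=16.27 at rack [-120.1  -38.4] z 0.274 yaw 89.5 w 0.050 F [-0.   0.1 -0.6]
  -> cm [ 6.4  16.64 14.62] dist 23.1 rz -0.009
yellow 1077 [  45.6 -197.9] 38.0 z 0.085 0.1 0.117
red 1170 [  45.9 -127.3] 37.7 z 0.113 0.129 0.144
blue 995 [ -48.3 -198.9] 36.3 z 0.084 0.101 0.117
cup 204 [-12.1 178.3]
```

View pics/a9.png

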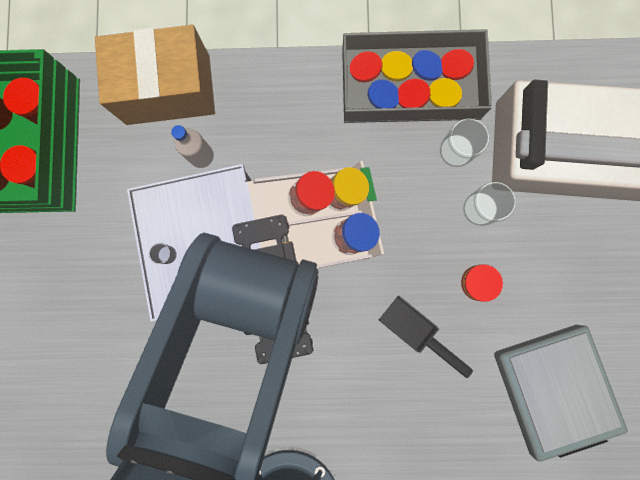

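The picture shows yellow at (351,186) against the carded stop and red at (314,190) behind it. Blue (360,232), the cup (162,253) and the bench things are where they were, and the arm hangs free above the rack.

```bash
python3 -c "
from h import *
print(robot.hand_in())"
```

```text
the job is handed in; nothing more can be done
None
```

Both jars are in the green-card lane. The yellow-lidded jar rests against the stop, with the red-lidded jar touching it right behind. I handed in at about 16.3 s.

- **What I did:** I used the two half-open fingers as a cradle and only pushed, never lifted. Red stood in the way, so I first slid it back about 60 mm on the ledge. Then I pushed yellow across to the lane mouth and over the brink, and red after it.
- **Jars:** In the last top picture both are upright on the slope. Their lid centres are 70.6 mm apart horizontally, or 76 mm along the slope, which is one jar diameter. Lid tilt was consistent with the 22° deck.
- **Bystanders:** The blue jar and the cup each measured within about 1 mm of where they started. The bench things look unmoved in the picture, but I did not measure them.
- **Forces:** The wrist force stayed within a few newtons in every reading I took, and the arm was clear of everything at the end.
- **Disagreements:** While the gripper hid part of a lid, the fitted centre of that jar or the cup came out wrong, mostly by 3 to 18 mm. In those moments I went by the tool position, and later unobstructed pictures agreed with it. In the first pictures the networks also put some labels on the wrong thing, so I used colour and depth instead.

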